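# Walk a tube block round to face the reader fence

## Robot

A 7-joint arm with a two-finger parallel gripper is mounted at the origin on the work surface. World frame = base frame: x ahead of the robot, y to its left, z up, the work surface at z = 0. Lengths are in m, angles in rad, forces in N, time in s.
With the tool pointing down it reaches from about 0.4 to 0.875 m from the base axis. Payload 19.3 kg.
Tool frame: the origin (TCP) lies on the centre line of the jaws, within the pads' length; the fingertips stand 25 mm ahead of it and the grasp point (between the pads) lies 6 mm ahead of it (tips_ahead is the distance from the TCP to the fingertips, in m); z points along the fingers, y is the direction in which the jaws open and shut (so a half turn about z gives the same grasp; the last joint's range is limited). The gripper opens to 85 mm and grips with 20 to 120 N. Pads are 22 mm wide; open, the fingers measure 114 mm over their backs; the gripper's body (76 mm by 85 mm) begins 54 mm behind the grasp point. The pads swing forward as they close: fully open they stand 13 mm farther back than shut.
Start: joints at [-1.335, 0.521, -0.036, 1.599, 0.021, 1.021, -0.113], TCP at [0.188, 0.596, 0.23] pointing down, gripper open.
Joint ranges: [-2.91, 2.91], [-0.3, 2.13], [-1.5, 1.42], [0.17, 2.43], [-1.26, 4.41], [0.16, 1.93], [-2.52, 2.52]. Speed limits (rad/s): [1.89, 1.89, 2.39, 2.39, 3.01, 3.01, 3.01].

## Interface

Orientations are given as [roll, pitch, yaw] about the fixed x, y, z axes, in that order (R = Rz(yaw) Ry(pitch) Rx(roll)).
In Python, from workcell import observe, grab_frame, job_done, outline_of, tips_ahead gives the robot as it stands. The module is installed in compiled form; this text tells all that it offers.
- The arm moves only by the tool move_arm, never from a script. Its argument "motion" is a list of rows, each a list of 2 entries, a list of its own where there are three numbers: the shift along the world's x, y, z in mm, then the turn, a rotation vector about the world's x, y, z in rad. A call has 1 to 12 rows; each row is the pose to reach, as a shift and turn from the pose commanded when the call began; what a row does not reach only later rows make up. A row lasts 1/8 s, in which the tool goes at most 62.5 mm and 10.7 degrees, less where a joint would pass 70% of its speed; a pose out of reach is approached as far as the arm can. A call with a gripper value outside its range is refused whole. "jaw" is the finger opening in mm, from 0 to 85.4, set as the call begins (left out, the last holds). The fingers move at their own pace and stop on an object; "grip_force" is the grip in N (left out, the last holds). Time passes only in rows, so rows that repeat a pose let the fingers close. It gives the time, the measured TCP pose, the force and the opening at its end, in the units of the state.
- observe(): the state, without advancing time (a new reading comes with each control period).
- grab_frame(name): name is "side" or "top" or "wrist"; returns a dict with "frame" (480x640x3 uint8, red, green, blue), "fx", "fy", "cx", "cy" (pixels), "dist" ([k1, k2, p1, p2, k3] as OpenCV has them; the pictures are not rectified), "T" (4x4, takes a point from camera to world coordinates); the wrist camera has in their place "mount" (4x4, takes a point from camera to tool coordinates, whose origin is the TCP and whose axes are the flange's). Camera axes: x right, y down, z forward; pixel columns grow to the right and rows downward; lengths in m; the calibration is good to about 2 mm. A picture is of the moment at which its call begins: read the wrist's pose just before it. There is no depth.
- job_done(): hands the job in, once; it reports no verdict.
Trained networks look in the newest picture that a camera, given by its name, has taken for a name from the list of things; names that differ only in an ending like _2 or _b are one class to them, and where a whole thing is asked for, a point or a joint stands for the part that bears it (a point fixed in the world has none). Each returns a list of dicts, best first, with "score" (0 to 1); they miss things now and then, are a little off and sometimes report something else, mostly with a low value. They report only what shows in the picture. A call takes as long as a camera call. They do not tell look-alikes from the thing itself.
- outline_of(label, camera): "pixels" (480x640 bool, what is visible of it) and "pixel" ([column, row] in pixels, amid what is visible of it).
The state is a dict: "clock": time; "qpos": joint angles; "qd": joint speeds; "joint_efforts": joint torques, N m; "position": TCP position; "tool_rot": TCP orientation; "force": force on the tool from outside, world axes, zero at the start; "moment": the same for the moment, N m; "grip_width": finger opening in m.
Only numpy, scipy, OpenCV 4.12 (cv2) and the standard library are available. Lean on these libraries where they do the work, as an engineer would, in place of code of your own. Each camera call takes 0.05 s, during which the arm holds its last target.

## Task

The heavy tube block on the reader stage stands askew: walk it round with the fingertips, pushing alternate corners so that it keeps its place on the round mat, until one of its long slotted sides (either will do) squarely faces the fence with no corner beyond the mat's rim. Then push it straight on until that long side lies flush along the fence, within the fence's length, and take the hand away. Never lift or tip the block, do not touch the capped tubes standing in it, and leave everything else on the bench where it is.

Things in the scene. Friction and masses are not known exactly. Their poses are not given: they have to be found in the camera images.
- stage: Fixed aluminium base plate, 335 mm (its x, -125 to +210) by 300 mm (y), 6 mm thick, with a dark round mat, 216 mm across, level with its top (no obstacle). Origin: mat centre at bench level; the plate's top is z = 6 mm. x points from the mat squarely to the fence, y along the fence, z up. A white housing behind the fence, top z = 52 mm, reaches to x = 207 mm. Place and yaw vary.
- fence (a point): Middle of the fence's working face, at the level of the plate's top, 140 mm in x from the stage's origin; axes as the stage. The fence is a straight steel bar, 240 mm long (y = -120 to +120 mm), 16 mm thick (x = 0 to 16 mm), 36 mm high above the plate.
- block: Bare aluminium tube block, 0.6 to 0.95 kg, 90 mm (its x) by 130 mm (y) by 32 mm high, loose on the plate. Origin: centre of its underside; z up. Its two long sides (x = -45 and +45 mm) have four dark upright slots each; either may face the fence. It slides under a push of some 3 to 8 N and turns if pushed off-centre. Too wide to grip.
- tubes: Six capped glass tubes fixed in the block's top, same origin and axes as the block: they stand up to 46 mm above the block's underside (14 mm above its top) and reach out to x = +-25 mm and y = +-49 mm. Not to be touched.
- reagent: Bystander: amber glass bottle, 60 mm across, 130 mm high; origin at the centre of its underside.
- beaker: Bystander: open glass beaker, 66 mm across, 80 mm high; origin at the centre of its underside.
- jar: Bystander: small glass jar with white cap, 44 mm across, 50 mm high; origin at the centre of its underside.
- weight: Bystander: brass weight with a grip, 30 mm across, about 35 mm high; origin at the centre of its underside.
- spatula: Bystander: steel laboratory spatula, 190 mm long, 14 mm wide, lying on the bench along its x.
- marker: Bystander: grey marker pen, 14 mm thick, about 100 mm long, lying along its x.
Not all that is in view belongs to the job. What is meant by the block is not purple, and is the smaller of those in its own colour.

How it is judged:
On the way:
1. the block has been turned so that a long side faces the fence (within 8 degrees) while still over the mat (its centre within 34 mm of the mat's centre) (angle between the x axis of block and the x axis of stage, either way round below 0.14 rad and horizontal distance between block and stage below 0.034 m and z of block in the frame of stage below 0.012 m and angle between block's own z axis and vertical below 0.08 rad), for 0.2 s.
At the end, for the whole second after the job is handed in: A long side of the block lies along the fence: square to it within 3 degrees, the block's centre at most 4.5 mm farther from the fence than when touching, its whole long side within the fence's length (centre within 57 mm of the fence's middle), flat on the plate and at rest (angle between the x axis of block and the x axis of stage, either way round below 0.05 rad and x of block in the frame of stage between 0.0905 and 0.1 m and y of block in the frame of stage between -0.057 and 0.057 m and linear speed of block below 0.01 m/s and z of block in the frame of stage below 0.012 m and angle between block's own z axis and vertical below 0.08 rad).
It fails at once if the block is lifted (6 mm or more off the plate) or tipped (z of block in the frame of stage above 0.012 m or angle between block's own z axis and vertical above 0.12 rad).
It fails at once if the robot touches the tubes (contact force between any of the fingers, the arm and tubes above 0.5 N).
It fails at once if a bystander is moved by more than 25 mm (distance of any of reagent, beaker, jar, weight, spatula, marker from where it was at the start of the episode above 0.025 m).
It also fails if it takes over 67 s, if anything falls off the work surface, if the arm or the gripper's body presses on something with over 40 N, if the wrist force passes 120 N, or if a joint passes its speed limit or range.

## Working session

There is one attempt and no reset: what is moved stays moved. The work goes in short steps, Python scripts to look and compute and a tool call to move; the robot and the scene stay as the last step left them, time stands still between calls to the robot, and variables do not carry over. Pictures are saved under pics/ and viewed, and the job is handed in when it is done.

Besides the shell and the picture viewer there is one more tool, called after "Emit:" as name(argument=value, ...), one argument or row to a line, values as JSON. move_arm: Moves the arm, as the interface text tells. Its arguments: {"type":"object","properties":{"motion":{"type":"array"},"jaw":{"type":"number"},"grip_force":{"type":"number"}},"required":["motion"]}

```bash
mkdir -p pics; cat > h.py <<'E'
import numpy as np, cv2
from workcell import observe, grab_frame, job_done, outline_of, tips_ahead
def save(n,img): cv2.imwrite('pics/'+n+'.png', cv2.cvtColor(img,cv2.COLOR_RGB2BGR))
def K(f): return np.array([[f['fx'],0,f['cx']],[0,f['fy'],f['cy']],[0,0,1.]])
def px2w(f,pts,z,T=None):
    T=f['T'] if T is None else T; T=np.array(T)
    p=cv2.undistortPoints(np.array(pts,float).reshape(-1,1,2),K(f),np.array(f['dist'],float)).reshape(-1,2)
    d=np.c_[p,np.ones(len(p))]@T[:3,:3].T; o=T[:3,3]
    return o+d*((z-o[2])/d[:,2])[:,None]
def w2px(f,P):
    Ti=np.linalg.inv(np.array(f['T'])); 
    r,_=cv2.Rodrigues(Ti[:3,:3])
    return cv2.projectPoints(np.array(P,float).reshape(-1,1,3),r,Ti[:3,3],K(f),np.array(f['dist'],float))[0].reshape(-1,2)
E
python3 - <<'E'
from h import *
o=observe(); print(o, tips_ahead)
for n in ('top','side'):
    f=grab_frame(n); save(n+'0',f['frame']); print(n,np.round(f['T'],3),f['fx'],f['dist'])
    for l in ('stage','block','tubes','fence'):
        try:
            for r in outline_of(l,n): print(l,r['score'],r['pixel'],r['pixels'].sum())
        except Exception as e: print(l,e)
E
```

```text
{'clock': 0.0, 'qpos': array([-1.33517918,  0.52206023, -0.03632505,  1.59998817,  0.02118374,
        1.02113523, -0.11281777]), 'qd': array([ 0.00078119, -0.00098795,  0.00072513,  0.0010401 , -0.00063606,
        0.00063776, -0.0006015 ]), 'joint_efforts': array([-3.54304193e-04, -9.27092099e+01,  1.97929122e+00, -3.69960880e+01,
        1.77728443e-02,  7.52110442e-03,  8.10458090e-06]), 'position': array([0.18809892, 0.59565856, 0.22920407]), 'tool_rot': array([-3.14038837e+00,  7.46275592e-05,  2.83573692e+00]), 'force': array([-0.60668371, -0.6039986 ,  0.43932086]), 'moment': array([ 0.00895105, -0.01565068,  0.02689427]), 'grip_width': 0.08566649678142575} 0.025
top [[-2.300e-02 -9.830e-01  1.800e-01  2.820e-01]
 [-9.990e-01  2.700e-02  2.000e-02 -1.000e-03]
 [-2.400e-02 -1.790e-01 -9.840e-01  1.275e+00]
 [ 0.000e+00  0.000e+00  0.000e+00  1.000e+00]] 620.1150016036154 [-0.08410863  0.          0.          0.          0.        ]
stage 0.96 [328.9, 192.3] 19575
block 0.94 [493.8, 271.8] 3059
block 0.78 [342.5, 216.7] 2872
block 0.63 [206.2, 363.7] 5186
block 0.32 [442.7, 220.6] 206
tubes 0.97 [215.8, 353.4] 414
tubes 0.75 [497.1, 280.2] 265
tubes 0.52 [348.2, 211.8] 143
fence 0.74 [326.5, 195.5] 19251
fence 0.58 [352.7, 212.2] 159
side [[ 0.812 -0.407  0.419  0.085]
 [-0.584 -0.548  0.599 -0.544]
 [-0.014 -0.731 -0.682  0.71 ]
 [ 0.     0.     0.     1.   ]] 491.1682531960235 [-0.00726773  0.          0.          0.          0.        ]
stage 0.65 [382.1, 239.6] 14618
stage 0.58 [260.0, 192.0] 213
block 0.86 [163.0, 234.7] 4154
block 0.71 [410.3, 402.1] 5176
block 0.57 [349.6, 251.0] 2796
block 0.47 [259.5, 194.3] 203
tubes 0.81 [358.7, 239.5] 357
tubes 0.71 [151.2, 221.2] 325
tubes 0.63 [424.8, 387.4] 614
tubes 0.54 [349.4, 248.1] 2692
tubes 0.19 [472.2, 258.7] 1489
fence 0.92 [384.1, 238.5] 15186
fence 0.38 [473.6, 257.3] 1546
```

View pics/top0.png

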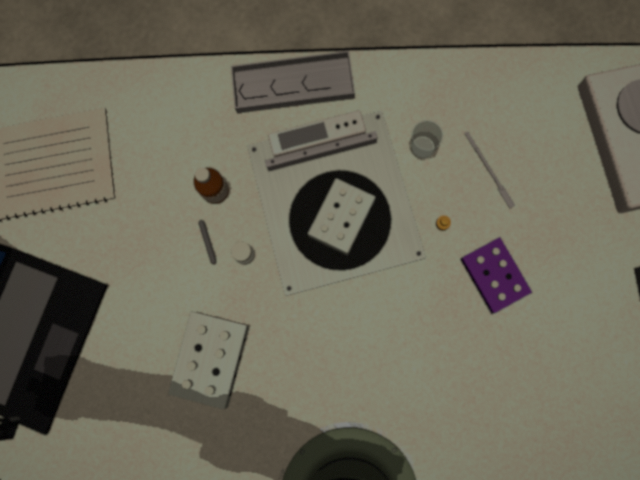

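View pics/side0.png

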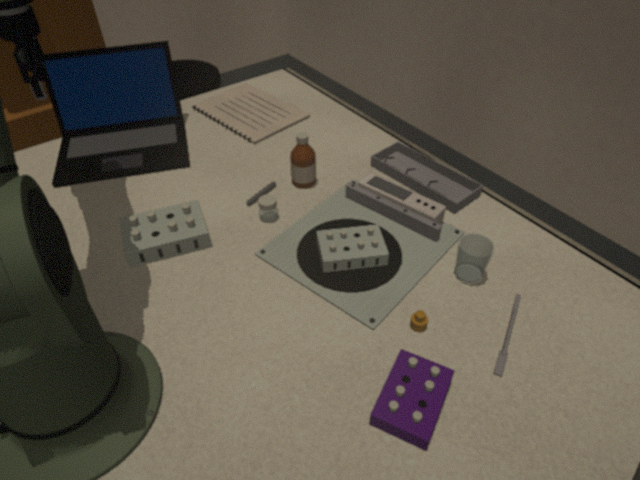

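Three candidates in the top view: the purple one (497,275), the larger aluminium one (210,360), and the smaller aluminium one on the mat (342,216). The last is the smaller of its colour and stands on the stage, so it fits. I'll confirm it in a crop.

```bash
python3 - <<'E'
from h import *
f=grab_frame('top'); c=f['frame'][100:300,230:440]; save('crop0',cv2.resize(c,None,fx=3,fy=3,interpolation=cv2.INTER_CUBIC)[:600])
f=grab_frame('side'); c=f['frame'][170:330,250:470]; save('crop0s',cv2.resize(c,None,fx=3.6,fy=3.6,interpolation=cv2.INTER_CUBIC))
E
```

```text
(no output)
```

View pics/crop0.png

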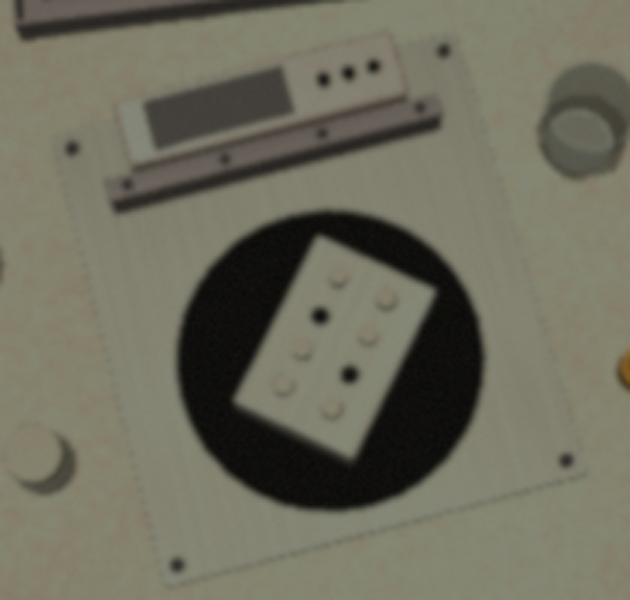

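View pics/crop0s.png

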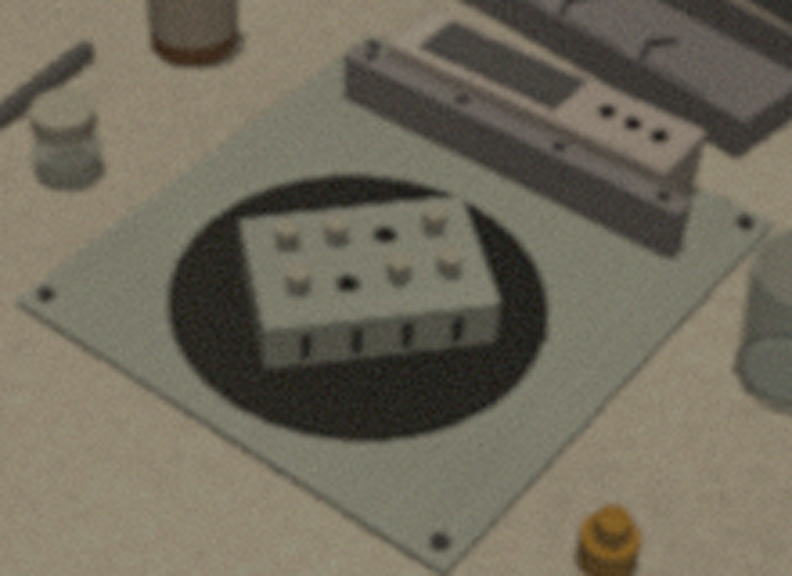

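The crops show the smaller aluminium block with slots on its long sides, standing on the mat, so it is the block meant. Next I measure the poses.

```bash
cat >> h.py <<'E'
from scipy.optimize import least_squares
def blockpose(f,corners):  # corners px of top face, z=0.038
    P=px2w(f,corners,0.038)[:,:2]; return P
def stage_T(x,y,a):
    c,s=np.cos(a),np.sin(a); return np.array([[c,-s,x],[s,c,y],[0,0,1]])
E
python3 - <<'E'
from h import *
f=grab_frame('top')
g=f['frame'].max(2).astype(np.uint8)
q=lambda L:np.array([[u/3+230-1/3,v/3+100-1/3] for u,v in L])
pl=px2w(f,q([(55,142),(455,38),(583,474),(168,586)]),.006); print('plate',pl.round(4)); 
print([np.linalg.norm(pl[i]-pl[(i+1)%4]).round(4) for i in range(4)])
sc=px2w(f,q([(72,148),(444,50),(567,460),(177,565)]),.006);print('screws',sc.round(4),sc.mean(0))
ft=px2w(f,q([(108,190),(440,113)]),.042); print('fence top front', ft.round(4), np.linalg.norm(ft[0]-ft[1]))
b=px2w(f,q([(317,234),(438,289),(354,464),(233,403)]),.038); print('block',b.round(4),b.mean(0),[np.linalg.norm(b[i]-b[(i+1)%4]).round(4) for i in range(4)])
# mat circle
m=(g<45).astype(np.uint8); m=cv2.morphologyEx(m,cv2.MORPH_OPEN,np.ones((3,3)))
n,l,st,ce=cv2.connectedComponentsWithStats(m); k=l[265,340]; print(st[k])
cs,_=cv2.findContours((l==k).astype(np.uint8),cv2.RETR_EXTERNAL,cv2.CHAIN_APPROX_NONE); c=max(cs,key=len).reshape(-1,2)
W=px2w(f,c,.006)[:,:2]
r=least_squares(lambda p:np.hypot(*(W-p[:2]).T)-p[2],[*W.mean(0),.108],loss='soft_l1',f_scale=.002); print('mat',r.x.round(4))
for l in ('reagent','beaker','jar','weight','spatula','marker'):
    for o in outline_of(l,'top')[:1]: print(l,o['score'],o['pixel'],px2w(f,[o['pixel']],.0).round(3))
E
```

```text
plate [[ 0.7217  0.1983  0.006 ]
 [ 0.7914 -0.0914  0.006 ]
 [ 0.471  -0.1672  0.006 ]
 [ 0.4011  0.1198  0.006 ]]
[np.float64(0.2979), np.float64(0.3293), np.float64(0.2954), np.float64(0.3301)]
screws [[ 0.7168  0.186   0.006 ]
 [ 0.7824 -0.0831  0.006 ]
 [ 0.481  -0.1566  0.006 ]
 [ 0.4153  0.1135  0.006 ]] [0.59889329 0.01494099 0.006     ]
fence top front [[ 0.6731  0.1555  0.042 ]
 [ 0.7218 -0.0762  0.042 ]] 0.2367377671430845
block [[ 0.6382  0.0115  0.038 ]
 [ 0.5967 -0.0703  0.038 ]
 [ 0.4771 -0.0095  0.038 ]
 [ 0.5212  0.0713  0.038 ]] [0.55831226 0.00076623 0.038     ] [np.float64(0.0917), np.float64(0.1342), np.float64(0.092), np.float64(0.1314)]
[ 290  171  100   99 4777]
mat [0.5572 0.0052 0.1044]
reagent 0.89 [209.7, 184.2] [[0.643 0.282 0.   ]]
beaker 0.9 [424.7, 140.8] [[ 0.726 -0.183  0.   ]]
jar 0.9 [243.1, 252.2] [[0.493 0.209 0.   ]]
weight 0.61 [445.3, 223.0] [[ 0.544 -0.216  0.   ]]
spatula 0.74 [495.6, 181.3] [[ 0.632 -0.329  0.   ]]
marker 0.87 [210.1, 241.4] [[0.518 0.279 0.   ]]
```

Emit:
move_arm(
  motion=[
    [[20,-55,0],[0,0,0]],
    [[45,-110,0],[0,0,0]],
    [[70,-165,0],[0,0,0]],
    [[100,-220,0],[0,0,0]],
    [[130,-275,0],[0,0,0]],
    [[160,-330,0],[0,0,0]],
    [[185,-385,0],[0,0,0]],
    [[210,-440,0],[0,0,0]],
    [[235,-495,0],[0,0,0]],
    [[262,-550,0],[0,0,0]],
    [[285,-600,0],[0,0,0]],
    [[297,-634,0],[0,0,0]],
  ],
  jaw=0,
  grip_force=40,
)

```text
clock: 2.45
position: [0.4859, -0.0405, 0.2299]
tool_rot: [-3.141, 0.001, 2.834]
force: [0.2, 0.6, -0.7]
grip_width: -0.0
```

```bash
python3 - <<'E'
from h import *
o=observe(); print(o['clock'],o['qpos'].round(3),o['position'].round(4),o['tool_rot'].round(3),o['grip_width'])
E
```

```text
2.45 [-0.245  0.311  0.258  1.964 -0.101  0.879  1.329] [ 0.4859 -0.0405  0.2299] [-3.141e+00  1.000e-03  2.834e+00] -3.729936100709272e-05
```

Emit:
move_arm(
  motion=[
    [[0,0,0],[0,0,-0.18]],
    [[0,0,0],[0,0,-0.36]],
    [[0,0,0],[0,0,-0.54]],
    [[0,0,-20],[0,0,-0.72]],
    [[0,0,-40],[0,0,-0.9]],
    [[0,0,-65],[0,0,-1.08]],
    [[0,0,-90],[0,0,-1.26]],
    [[0,0,-120],[0,0,-1.44]],
    [[0,0,-145],[0,0,-1.6]],
    [[0,0,-165],[0,0,-1.735]],
    [[0,0,-180],[0,0,-1.735]],
    [[0,0,-180],[0,0,-1.735]],
  ],
)

```text
clock: 3.95
position: [0.4848, -0.0381, 0.0493]
tool_rot: [-3.141, 0.0, 1.104]
force: [-0.1, 0.5, 0.5]
grip_width: 0.0
```

```bash
python3 - <<'E'
from h import *
o=observe(); print(o['clock'],o['qpos'].round(3),o['position'].round(4),o['tool_rot'].round(3),o['grip_width'])
f=grab_frame('side'); save('crop1s',cv2.resize(f['frame'][150:330,220:460],None,fx=3.3,fy=3.3,interpolation=cv2.INTER_CUBIC))
f=grab_frame('top'); save('crop1',cv2.resize(f['frame'][100:300,230:440],None,fx=3,fy=3,interpolation=cv2.INTER_CUBIC))
E
```

```text
3.95 [-0.381  0.665  0.46   2.106 -0.605  0.503  0.069] [ 0.4848 -0.0381  0.0493] [-3.141  0.     1.104] 2.710392751541386e-06
```

View pics/crop1s.png

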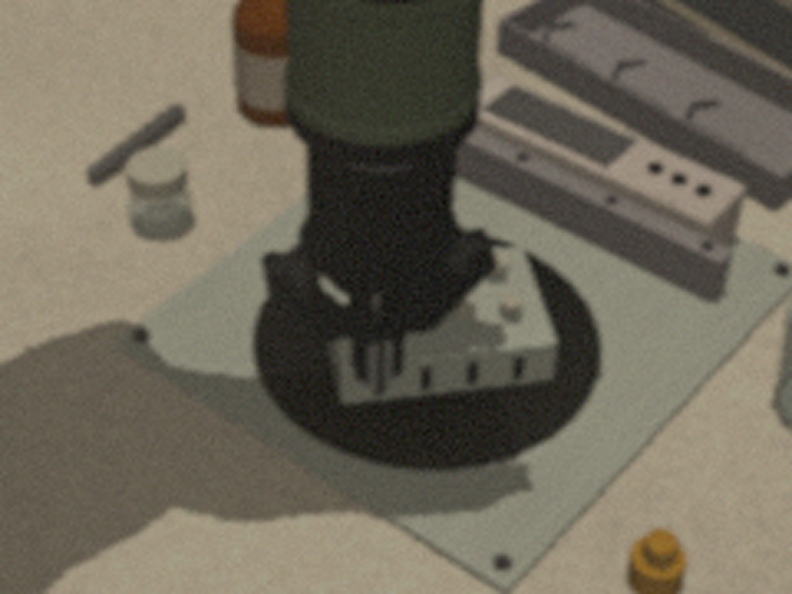

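View pics/crop1.png

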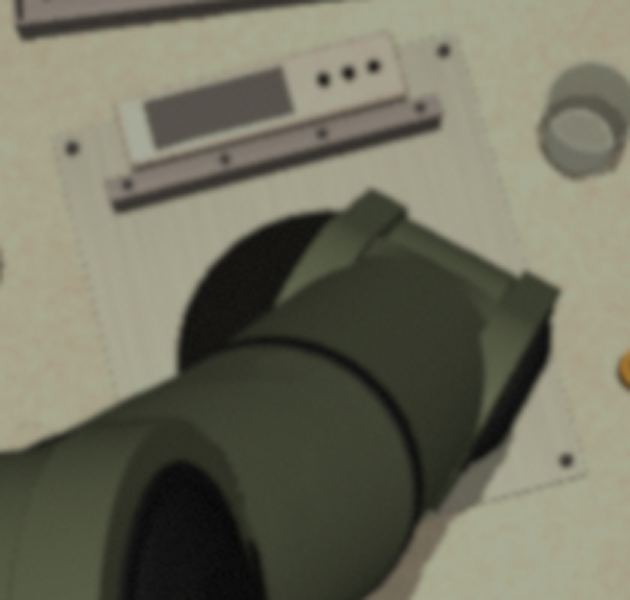

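```bash
cat >> h.py <<'E'
def arc(start,p0,cor,th,n,napp,dz=0):
    "rows from start->p0 (contact) in napp rows then arc about cor by th in n rows; shifts mm from start"
    rows=[]
    s,p0,cor=map(np.array,(start,p0,cor))
    for i in range(napp): rows.append((*(1000*(p0-s)*(i+1)/napp),0))
    for i in range(n):
        t=th*(i+1)/n; c,q=np.cos(t),np.sin(t)
        p=cor+np.array([[c,-q],[q,c]])@(p0-cor); rows.append((*(1000*(p-s)),t))
    print(np.round(rows,2).tolist())
E
python3 - <<'E'
from h import *
f=grab_frame('side'); print(w2px(f,[[.4848,-.0381,z] for z in (.010,.017,.024,.034)]).round(1))
C=np.array([.5583,.0008]); a=np.deg2rad(153); yb=np.array([np.cos(a),np.sin(a)]); xb=np.array([yb[1],-yb[0]])
arc([.485,-.038],C+.048*yb-.056*xb,C-.038*yb,-.42,9,2)
E
```

```text
[[333.4 279.1]
 [333.5 276.6]
 [333.5 274.1]
 [333.6 270.5]]
[[2.55, 5.35, 0.0], [5.11, 10.7, 0.0], [4.71, 15.47, -0.05], [4.54, 20.25, -0.09], [4.59, 25.04, -0.14], [4.87, 29.82, -0.19], [5.36, 34.59, -0.23], [6.08, 39.32, -0.28], [7.02, 44.02, -0.33], [8.18, 48.66, -0.37], [9.55, 53.25, -0.42]]
```

Emit:
move_arm(
  motion=[
    [[0,0,-12],[0,0,0]],
    [[2.5,5.3,-12],[0,0,0]],
    [[5.1,10.7,-12],[0,0,0]],
    [[4.7,15.5,-12],[0,0,-0.047]],
    [[4.5,20.2,-12],[0,0,-0.093]],
    [[4.6,25.0,-12],[0,0,-0.14]],
    [[4.9,29.8,-12],[0,0,-0.187]],
    [[5.4,34.6,-12],[0,0,-0.233]],
    [[6.1,39.3,-12],[0,0,-0.28]],
    [[7.0,44.0,-12],[0,0,-0.327]],
    [[8.2,48.7,-12],[0,0,-0.373]],
  ],
)

```text
clock: 5.48
position: [0.4937, 0.0114, 0.038]
tool_rot: [3.142, -0.0, 0.727]
force: [-0.6, -0.9, -0.5]
grip_width: 0.0
```

```bash
python3 - <<'E'
from h import *
o=observe(); print(o['clock'],o['qpos'].round(3),o['position'].round(4),o['tool_rot'].round(3),o['force'])
f=grab_frame('side'); save('crop2s',cv2.resize(f['frame'][150:330,220:460],None,fx=3.3,fy=3.3,interpolation=cv2.INTER_CUBIC))
E
```

```text
5.475 [-0.538  0.722  0.548  2.094 -0.753  0.528 -0.272] [0.4937 0.0114 0.038 ] [ 3.142 -0.     0.727] [-0.59561463 -0.88709479 -0.54446516]
```

View pics/crop2s.png

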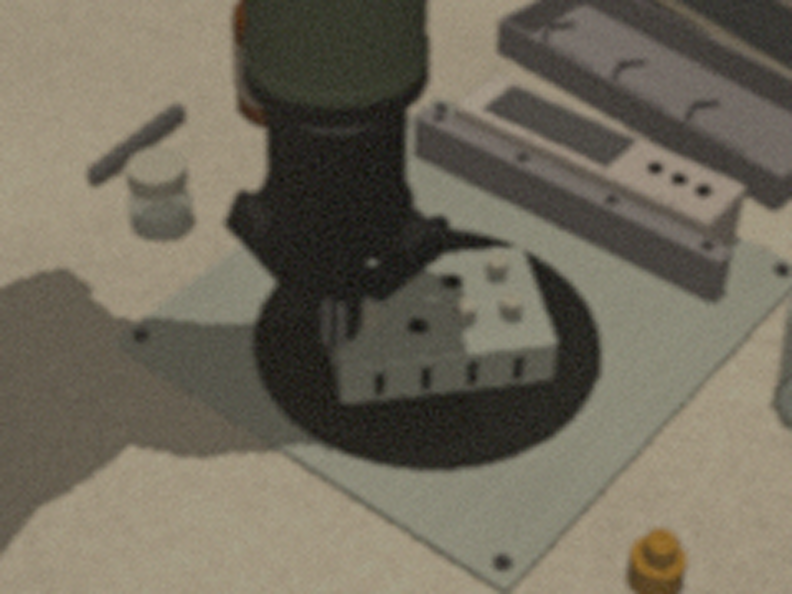

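```bash
python3 - <<'E'
from h import *
f=grab_frame('side'); t=grab_frame('top')
cr=lambda p:((p-[220,150])*3.3).round(0)
print('finger',cr(w2px(f,[[.4937,.0114,z] for z in (.013,.025,.038,.05,.06)])).tolist())
b=[[ 0.6382,0.0115],[ 0.5967,-0.0703],[ 0.4771,-0.0095],[ 0.5212,0.0713]]
print('block',cr(w2px(f,[[*p,.038] for p in b])).tolist(),cr(w2px(f,[[*p,.006] for p in b])).tolist())
s=px2w(f,np.array([(330,345),(556,346),(524,247)])/3.3+[220,150],.038);print(s)
w=grab_frame('wrist'); save('w2',w['frame']); print(w['mount'])
save('crop2',cv2.resize(t['frame'][100:300,230:440],None,fx=3,fy=3,interpolation=cv2.INTER_CUBIC))
save('s2',f['frame'])
E
```

```text
finger [[336.0, 368.0], [336.0, 353.0], [336.0, 338.0], [336.0, 323.0], [336.0, 311.0]]
block [[520.0, 243.0], [559.0, 343.0], [335.0, 370.0], [314.0, 266.0]] [[516.0, 280.0], [554.0, 381.0], [335.0, 408.0], [315.0, 303.0]]
[[ 0.48723702  0.00874089  0.038     ]
 [ 0.5936796  -0.0711911   0.038     ]
 [ 0.63733458  0.00689373  0.038     ]]
[[ 1.69390658e-04 -9.63682542e-01 -2.67050425e-01  6.78164229e-02]
 [ 9.99999985e-01  1.57733785e-04  6.51014157e-05 -6.63560169e-04]
 [-2.06142234e-05 -2.67050432e-01  9.63682555e-01 -1.42836811e-01]
 [ 0.00000000e+00  0.00000000e+00  0.00000000e+00  1.00000000e+00]]
```

View pics/w2.png

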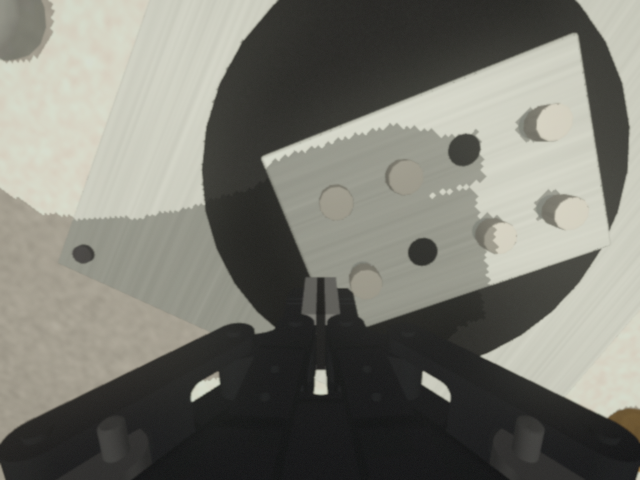

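View pics/crop2.png

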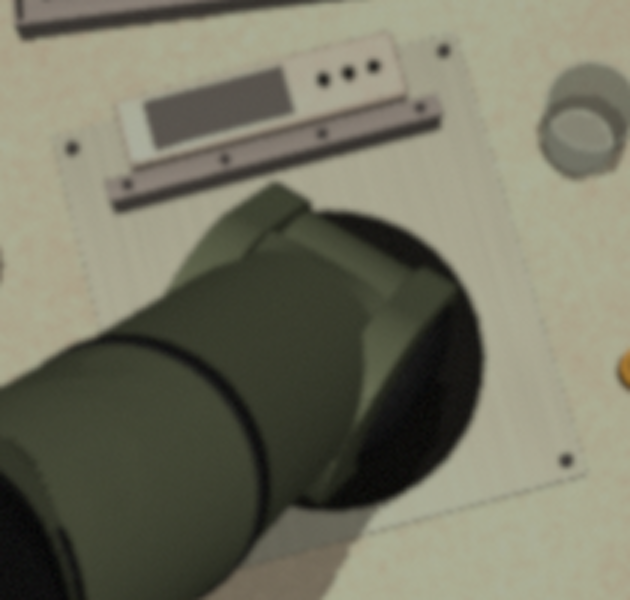

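```bash
cat >> h.py <<'E'
from scipy.spatial.transform import Rotation as Ro
def wT(f,o):
    T=np.eye(4); T[:3,:3]=Ro.from_euler('xyz',o['tool_rot']).as_matrix(); T[:3,3]=o['position']; return T@np.array(f['mount'])
ST=np.array([.557,.0053]); SY=0.238
def fitblock(W,names):
    "W world corners; names like ((-1,1),...) of block corners (sign x, sign y)"
    L=np.array([(a*.045,b*.065) for a,b in names])
    def res(p):
        c,s=np.cos(p[2]),np.sin(p[2]); return (L@np.array([[c,s],[-s,c]])+p[:2]-W[:,:2]).ravel()
    best=min((least_squares(res,[*W[:,:2].mean(0),a0],) for a0 in (0,1.5,-1.5,3)),key=lambda r:r.cost)
    p=best.x; d=p[:2]-ST; c,s=np.cos(SY),np.sin(SY)
    ang=(np.rad2deg(p[2]-SY)+90)%180-90
    print('block',p.round(4),'resid mm',(1000*best.fun).round(1),'in stage mm',(1000*np.array([c*d[0]+s*d[1],-s*d[0]+c*d[1]])).round(1),'ang deg',ang.round(1)); return p
E
python3 - <<'E'
from h import *
o=observe(); f=grab_frame('wrist'); T=wT(f,o)
W=px2w(f,[(262,158),(577,34),(608,245)],.038,T); print(W.round(4)); print(px2w(f,[(83,254)],.006,T))
# original corner naming: xb side. left corner=(+,+), far=(+,-), right=(-,-), near=(-,+)
fitblock(W,[(1,1),(1,-1),(-1,-1)])
print(o['position'],np.rad2deg(o['tool_rot'][2])-90)
E
```

```text
[[ 0.523   0.07    0.038 ]
 [ 0.6358  0.0112  0.038 ]
 [ 0.5947 -0.0657  0.038 ]]
[[0.4152486  0.11281737 0.006     ]]
block [0.5584 0.0019 1.0893] resid mm [-1.4  1.9  1.   0.5  0.4 -2.4] in stage mm [ 0.5 -3.6] ang deg 48.8
[0.49346194 0.01093955 0.03786747] -48.204385031768645
```

```bash
python3 - <<'E'
from h import *
f=grab_frame('wrist'); M=np.linalg.inv(np.array(f['mount'])); r,_=cv2.Rodrigues(M[:3,:3])
for d in (-.03,-.02,-.01,0,.006,.0125,.025):
    print(d,cv2.projectPoints(np.array([[[x,y,d]] for x,y in ((0,0),(.011,0),(-.011,0),(0,.012))]),r,M[:3,3],K(f),np.array(f['dist'],float))[0].reshape(-1,2).round(0).tolist())
o=observe(); print(o)
c=f['frame'][240:400,200:440]; save('w2c',cv2.resize(c,None,fx=3.3,fy=3.3,interpolation=cv2.INTER_CUBIC))
E
```

```text
-0.03 [[322.0, 331.0], [322.0, 304.0], [322.0, 357.0], [354.0, 331.0]]
-0.02 [[322.0, 318.0], [322.0, 293.0], [322.0, 342.0], [352.0, 318.0]]
-0.01 [[322.0, 306.0], [322.0, 282.0], [322.0, 329.0], [350.0, 306.0]]
0 [[322.0, 296.0], [322.0, 274.0], [322.0, 318.0], [348.0, 296.0]]
0.006 [[322.0, 291.0], [322.0, 269.0], [322.0, 312.0], [347.0, 291.0]]
0.0125 [[322.0, 285.0], [322.0, 264.0], [322.0, 305.0], [346.0, 285.0]]
0.025 [[321.0, 275.0], [322.0, 256.0], [321.0, 295.0], [344.0, 275.0]]
{'clock': 5.775, 'qpos': array([-0.53657817,  0.72198239,  0.5473961 ,  2.09470412, -0.7524404 ,
        0.5274692 , -0.26954755]), 'qd': array([ 0.00263178, -0.00117535,  0.00132095, -0.00061857, -0.00197408,
       -0.00047569, -0.00347942]), 'joint_efforts': array([-4.56100535e-01, -8.10891938e+01,  1.60240835e+01, -1.60471505e+01,
        7.86051562e-03, -8.61728709e-03, -2.10564322e-03]), 'position': array([0.49340626, 0.01065803, 0.0378636 ]), 'tool_rot': array([ 3.14158258e+00, -8.24047531e-05,  7.28662856e-01]), 'force': array([-0.29101557,  0.60719226,  0.28262419]), 'moment': array([-0.00594818,  0.01776144, -0.01088962]), 'grip_width': -0.00013929438311040355}
```

View pics/w2c.png

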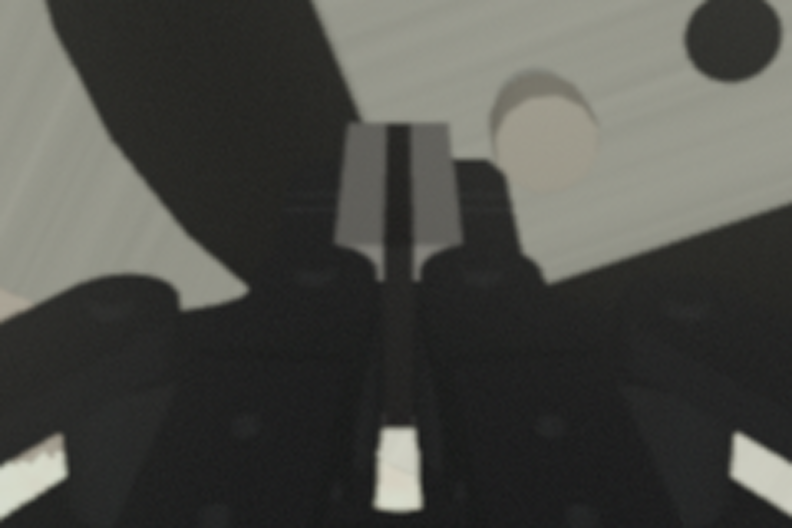

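View pics/s2.png

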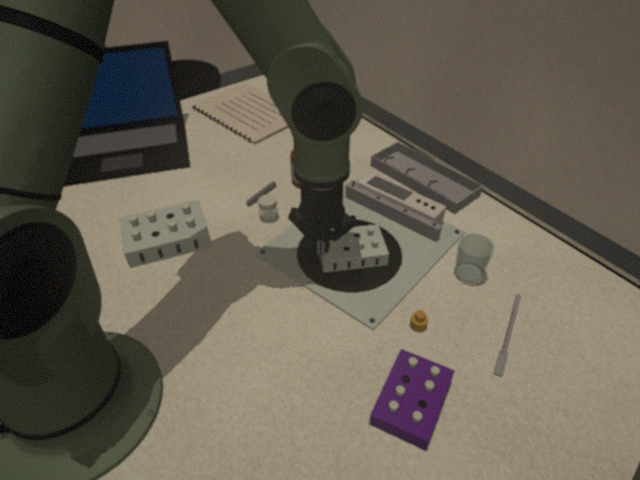

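The block has not moved (wrist fit: same pose as before). The closed fingertips skimmed over its top, so they stand higher than TCP − 25 mm. I'll lift clear, go back to the free spot and probe the tip height by force.

Emit:
move_arm(
  motion=[
    [[0,0,30],[0,0,0]],
    [[0,0,40],[0,0,0]],
    [[-5,-30,40],[0,0,0.19]],
    [[-8.2,-54,25],[0,0,0.373]],
    [[-8.2,-54,0],[0,0,0.373]],
    [[-8.2,-54,-4],[0,0,0.373]],
    [[-8.2,-54,-7],[0,0,0.373]],
  ],
)

```text
clock: 6.65
position: [0.4852, -0.0432, 0.0309]
tool_rot: [-3.142, 0.0, 1.101]
force: [0.8, 0.8, 0.7]
grip_width: -0.0002
```

```bash
python3 - <<'E'
from h import *
f=grab_frame('side'); save('crop3s',cv2.resize(f['frame'][190:300,290:420],None,fx=5.4,fy=5.4,interpolation=cv2.INTER_CUBIC))
f=grab_frame('wrist'); save('w3',f['frame']);print(observe()['force'],observe()['position'])
E
```

```text
[0.35128875 0.48581939 1.23715577] [ 0.48536495 -0.04304025  0.03104103]
```

View pics/crop3s.png

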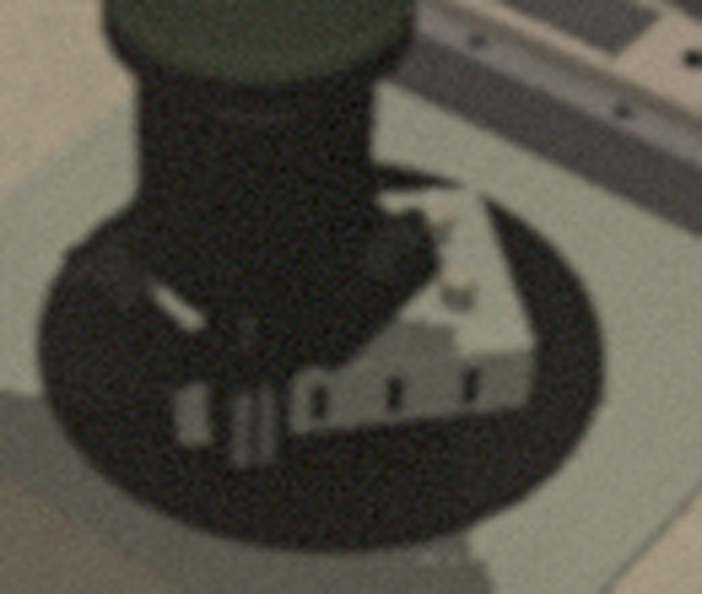

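View pics/w3.png

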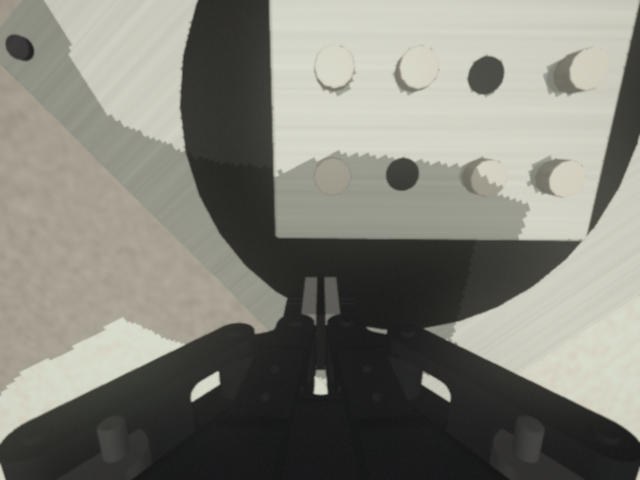

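```bash
python3 - <<'E'
from h import *
f=grab_frame('side'); 
# camera-facing finger edges: 
c=np.array([.4853,-.043]); u=np.deg2rad(-27)
ty=np.array([np.cos(u),np.sin(u)]); tx=np.array([-ty[1],ty[0]])
for z in (.006,.012,.02,.031):
    print(z,((w2px(f,[[*(c+dx*tx+dy*ty),z] for dx,dy in ((0,0),(.011,0),(-.011,0),(0,.008))])-[290,190])*5.4).round(0).tolist())
E
```

```text
0.006 [[244.0, 496.0], [238.0, 474.0], [249.0, 519.0], [266.0, 494.0]]
0.012 [[244.0, 485.0], [238.0, 463.0], [250.0, 508.0], [266.0, 482.0]]
0.02 [[244.0, 470.0], [239.0, 447.0], [250.0, 492.0], [267.0, 467.0]]
0.031 [[245.0, 448.0], [239.0, 426.0], [251.0, 471.0], [267.0, 445.0]]
```

```bash
python3 - <<'E'
from h import *
f=grab_frame('side'); 
c=np.array([.4853,-.043]); u=np.deg2rad(-27)
ty=np.array([np.cos(u),np.sin(u)]); tx=np.array([-ty[1],ty[0]])
def sol(px,dx):
    px=np.array(px)/5.4+[290,190]
    r=least_squares(lambda p:w2px(f,[[*(c+dx*tx+p[0]*ty),p[1]]])[0]-px,[.0,.08],x_scale=.01); return r.x.round(4)
for px in ((435,255),(435,300),(340,368),(85,245),(210,380)):
    print(px,[sol(px,d).tolist() for d in (-.012,0,.012)])
E
```

```text
(435, 255) [[0.0591, 0.1248], [0.0628, 0.1134], [0.0664, 0.102]]
(435, 300) [[0.0605, 0.1044], [0.0642, 0.0925], [0.0679, 0.0807]]
(340, 368) [[0.0295, 0.0777], [0.0326, 0.0653], [0.0357, 0.053]]
(85, 245) [[-0.0556, 0.1466], [-0.0541, 0.1356], [-0.0527, 0.1246]]
(210, 380) [[-0.015, 0.0794], [-0.0127, 0.0671], [-0.0105, 0.0548]]
```

Emit:
move_arm(
  motion=[
    [[0,0,-5],[0,0,0]],
    [[0,0,-9],[0,0,0]],
    [[0,0,-11],[0,0,0]],
    [[0,0,-11],[0,0,0]],
  ],
)

```text
clock: 7.35
position: [0.485, -0.0434, 0.0196]
tool_rot: [-3.141, 0.0, 1.101]
force: [0.6, -0.4, 0.2]
grip_width: 0.0004
```

```bash
python3 - <<'E'
from h import *
o=observe();print(o['force'],o['position'],o['clock'])
f=grab_frame('side'); save('crop4s',cv2.resize(f['frame'][190:300,290:420],None,fx=5.4,fy=5.4,interpolation=cv2.INTER_CUBIC))
f=grab_frame('wrist'); T=wT(f,o); save('w4',f['frame'])
E
```

```text
[ 0.60265013 -0.3564988   0.18969352] [ 0.48504316 -0.04337491  0.01961981] 7.35
```

View pics/crop4s.png

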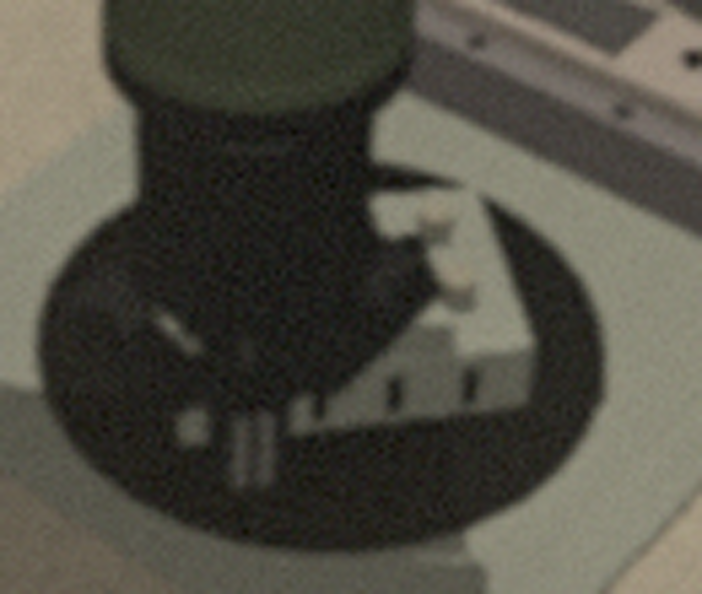

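View pics/w4.png

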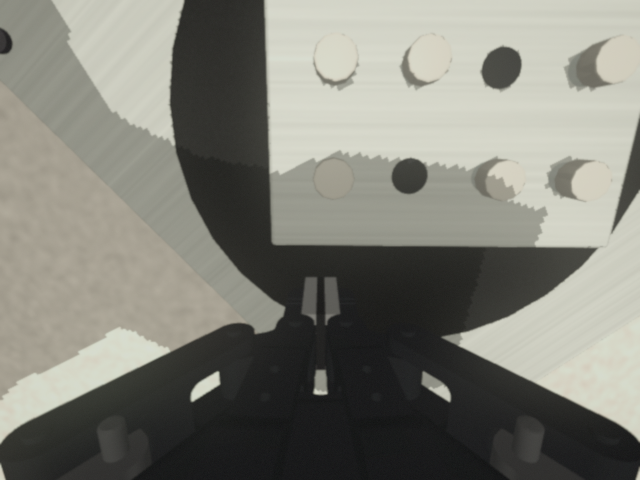

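```bash
python3 - <<'E'
from h import *
o=observe(); f=grab_frame('wrist'); T=wT(f,o)
W=px2w(f,[(265,0),(271,245),(607,247)],.038,T); print(W.round(4))
p=fitblock(W[1:],[(-1,1),(-1,-1)])
C=p[:2]; a=p[2]+np.pi/2; yb=np.array([np.cos(a),np.sin(a)]); xb=np.array([yb[1],-yb[0]])
arc([.485,-.0433],C+.048*yb-.056*xb,C-.038*yb,-.42,9,3)
E
```

```text
[[ 0.5195  0.064   0.038 ]
 [ 0.4816 -0.0078  0.038 ]
 [ 0.5954 -0.0664  0.038 ]]
block [0.5591 0.0029 1.0948] resid mm [-0.9  0.5  0.9 -0.5] in stage mm [ 1.5 -2.8] ang deg 49.1
[[1.94, 6.14, 0.0], [3.87, 12.28, 0.0], [5.81, 18.41, 0.0], [5.44, 23.19, -0.05], [5.29, 27.97, -0.09], [5.36, 32.76, -0.14], [5.66, 37.54, -0.19], [6.18, 42.3, -0.23], [6.92, 47.03, -0.28], [7.88, 51.72, -0.33], [9.06, 56.37, -0.37], [10.46, 60.95, -0.42]]
```

Emit:
move_arm(
  motion=[
    [[1.9,6.1,-3],[0,0,0]],
    [[3.9,12.3,-3],[0,0,0]],
    [[5.8,18.4,-3],[0,0,0]],
    [[5.4,23.2,-3],[0,0,-0.047]],
    [[5.3,28.0,-3],[0,0,-0.093]],
    [[5.4,32.8,-3],[0,0,-0.14]],
    [[5.7,37.5,-3],[0,0,-0.187]],
  ],
)

```text
clock: 8.38
position: [0.4907, -0.0055, 0.0167]
tool_rot: [-3.141, 0.0, 0.912]
force: [-1.0, -1.4, -2.0]
grip_width: 0.0001
```

```bash
python3 - <<'E'
from h import *
o=observe();print(o['force'],o['position'],o['clock'])
f=grab_frame('wrist'); save('w5',f['frame'])
E
```

```text
[-1.02893622 -1.41398836 -1.9611384 ] [ 0.49073974 -0.0054598   0.01674849] 8.375
```

View pics/w5.png

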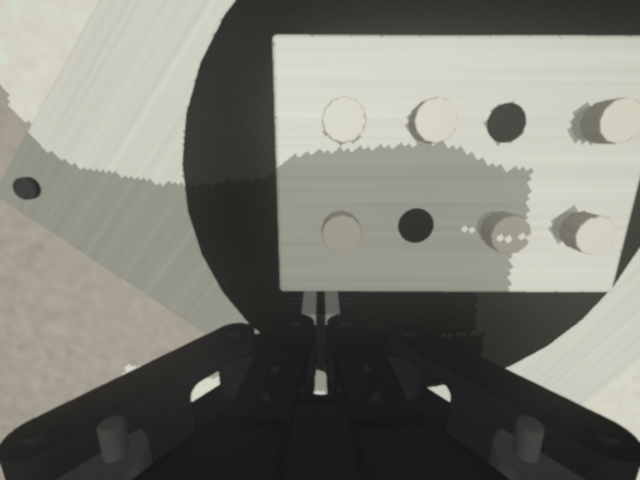

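```bash
python3 - <<'E'
from h import *
o=observe(); f=grab_frame('wrist'); T=wT(f,o)
W=px2w(f,[(273,35),(279,291),(613,292)],.038,T); print(W.round(4))
p=fitblock(W,[(1,1),(-1,1),(-1,-1)])
C=p[:2]; a=p[2]+np.pi/2; yb=np.array([np.cos(a),np.sin(a)]); xb=np.array([yb[1],-yb[0]]); d=o['position'][:2]-C; print('tool in block',d@xb,d@yb)
arc([.4907,-.0058],[.4907,-.0058],C-.038*yb,-.24,5,0)
E
```

```text
[[ 0.5401  0.0841  0.038 ]
 [ 0.4854  0.0151  0.038 ]
 [ 0.5869 -0.0641  0.038 ]]
block [0.5638 0.0102 0.9082] resid mm [ 0.1  1.6 -0.6 -0.4  0.5 -1.2] in stage mm [7.7 3.2] ang deg 38.4
tool in block -0.05670583597757767 0.0482901738168344
[[0.47, 4.94, -0.05], [1.18, 9.84, -0.1], [2.13, 14.71, -0.14], [3.3, 19.53, -0.19], [4.71, 24.28, -0.24]]
```

Emit:
move_arm(
  motion=[
    [[0.5,4.9,0],[0,0,-0.048]],
    [[1.2,9.8,0],[0,0,-0.096]],
    [[2.1,14.7,0],[0,0,-0.144]],
    [[3.3,19.5,0],[0,0,-0.192]],
    [[4.7,24.3,0],[0,0,-0.24]],
    [[4.7,24.3,0],[0,0,-0.24]],
    [[-3.2,18.1,0],[0,0,-0.24]],
    [[-7,15,30],[0,0,-0.24]],
    [[-7,15,75],[0,0,-0.24]],
    [[-7,15,75],[0,0,-0.24]],
  ],
)

```text
clock: 9.72
position: [0.4846, 0.0087, 0.094]
tool_rot: [3.14, -0.003, 0.674]
force: [-0.1, 0.2, -0.1]
grip_width: -0.0003
```

```bash
python3 - <<'E'
from h import *
o=observe();print(o['force'],o['position'],o['tool_rot'],o['clock'])
f=grab_frame('wrist'); save('w6',f['frame'])
E
```

```text
[-0.08916641  0.18993712 -0.05515885] [0.48459703 0.00872105 0.094006  ] [ 3.14012569 -0.00339774  0.67435546] 9.725
```

View pics/w6.png

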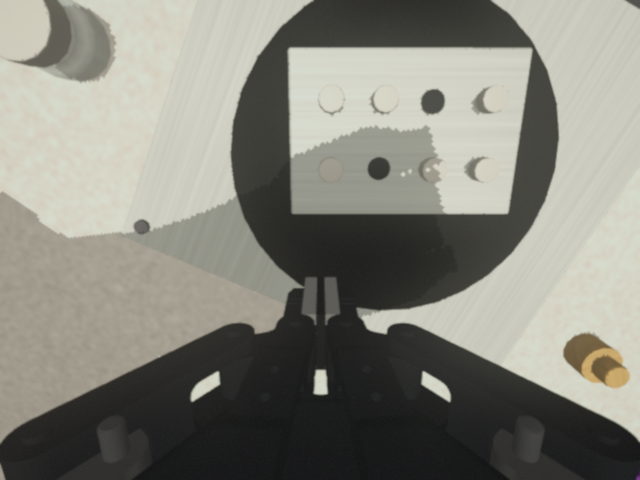

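```bash
cat >> h.py <<'E'
def axes(p):
    a=p[2]+np.pi/2; yb=np.array([np.cos(a),np.sin(a)]); return p[:2],np.array([yb[1],-yb[0]]),yb
E
python3 - <<'E'
from h import *
o=observe(); f=grab_frame('wrist'); T=wT(f,o)
W=px2w(f,[(288,47),(532,47),(508,214),(291,214)],.038,T)
p=fitblock(W,[(1,1),(1,-1),(-1,-1),(-1,1)]); C,xb,yb=axes(p)
s=C+.072*xb-.046*yb; print('start B',s, 'shift',1000*(s-[.4837,.0092]), 'tool yaw vs',o['tool_rot'][2]-p[2])
ss=s-ST; print('stage x',ss@[np.cos(SY),np.sin(SY)])
arc(s,C+.056*xb-.046*yb,C+.038*yb,-.40,9,3)
E
```

```text
block [0.5682 0.0175 0.6747] resid mm [-0.4  1.7  1.6 -0.8  0.1 -1.4 -1.3  0.4] in stage mm [13.8  9.2] ang deg 25.0
start B [0.65319136 0.02656375] shift [169.49136295  17.3637516 ] tool yaw vs 9.921338230300947e-06
stage x 0.0984929976105431
[[-4.16, -3.33, 0.0], [-8.33, -6.66, 0.0], [-12.49, -9.99, 0.0], [-13.95, -14.24, -0.04], [-15.59, -18.41, -0.09], [-17.42, -22.51, -0.13], [-19.42, -26.53, -0.18], [-21.61, -30.45, -0.22], [-23.96, -34.26, -0.27], [-26.48, -37.97, -0.31], [-29.17, -41.57, -0.36], [-32.01, -45.04, -0.4]]
```

Emit:
move_arm(
  motion=[
    [[55,5,5],[0,0,0]],
    [[112,11,5],[0,0,0]],
    [[169.5,17.4,5],[0,0,0]],
    [[169.5,17.4,5],[0,0,0]],
    [[169.5,17.4,-30],[0,0,0]],
    [[169.5,17.4,-65],[0,0,0]],
    [[169.5,17.4,-75],[0,0,0]],
    [[169.5,17.4,-75],[0,0,0]],
  ],
)

```text
clock: 10.82
position: [0.6528, 0.026, 0.0165]
tool_rot: [-3.141, 0.001, 0.673]
force: [0.2, 0.5, 0.4]
grip_width: -0.0001
```

```bash
python3 - <<'E'
from h import *
o=observe();print(o['force'],o['position'],o['tool_rot'],o['clock'],o['qpos'])
f=grab_frame('side'); save('s7',cv2.resize(f['frame'][150:330,220:460],None,fx=3.3,fy=3.3,interpolation=cv2.INTER_CUBIC))
E
```

```text
[0.18446702 0.4653958  0.43953279] [0.65283227 0.02604797 0.01654945] [-3.14104941e+00  9.58015451e-04  6.73242085e-01] 10.825 [-0.50841937  0.94885157  0.61950458  1.6672494  -0.73970141  0.77543449
 -0.43404592]
```

View pics/s7.png

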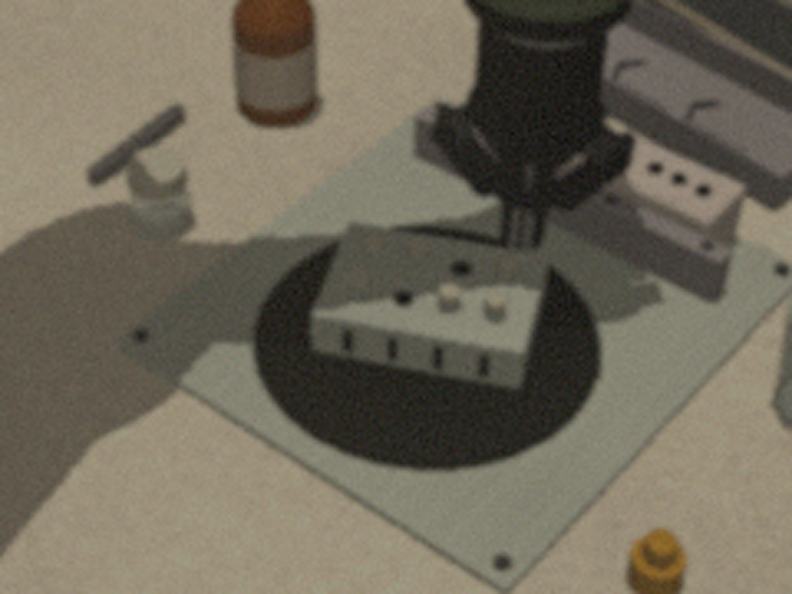

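The finger stands behind the far long side, near its right end at (520,235). I'll run push B.

Emit:
move_arm(
  motion=[
    [[-4.2,-3.3,0],[0,0,0]],
    [[-8.3,-6.7,0],[0,0,0]],
    [[-12.5,-10,0],[0,0,0]],
    [[-14,-14.2,0],[0,0,-0.044]],
    [[-15.6,-18.4,0],[0,0,-0.089]],
    [[-17.4,-22.5,0],[0,0,-0.133]],
    [[-19.4,-26.5,0],[0,0,-0.178]],
    [[-21.6,-30.5,0],[0,0,-0.222]],
    [[-24,-34.3,0],[0,0,-0.267]],
    [[-26.5,-38,0],[0,0,-0.311]],
    [[-29.2,-41.6,0],[0,0,-0.356]],
    [[-32,-45,0],[0,0,-0.4]],
  ],
)

```text
clock: 12.38
position: [0.6212, -0.0187, 0.0168]
tool_rot: [3.142, -0.0, 0.271]
force: [3.9, 1.4, 3.3]
grip_width: -0.0002
```

```bash
python3 - <<'E'
from h import *
o=observe();print(o['force'],o['position'],o['tool_rot'],o['clock'],o['qpos'].round(2))
f=grab_frame('side'); save('s8',cv2.resize(f['frame'][150:330,220:460],None,fx=3.3,fy=3.3,interpolation=cv2.INTER_CUBIC))
E
```

```text
[3.91021994 1.36002816 3.25425841] [ 0.62122346 -0.01869146  0.01681198] [ 3.14151545e+00 -5.93397309e-05  2.70774824e-01] 12.375 [-0.5   0.95  0.7   1.76 -0.85  0.76 -0.66]
```

View pics/s8.png

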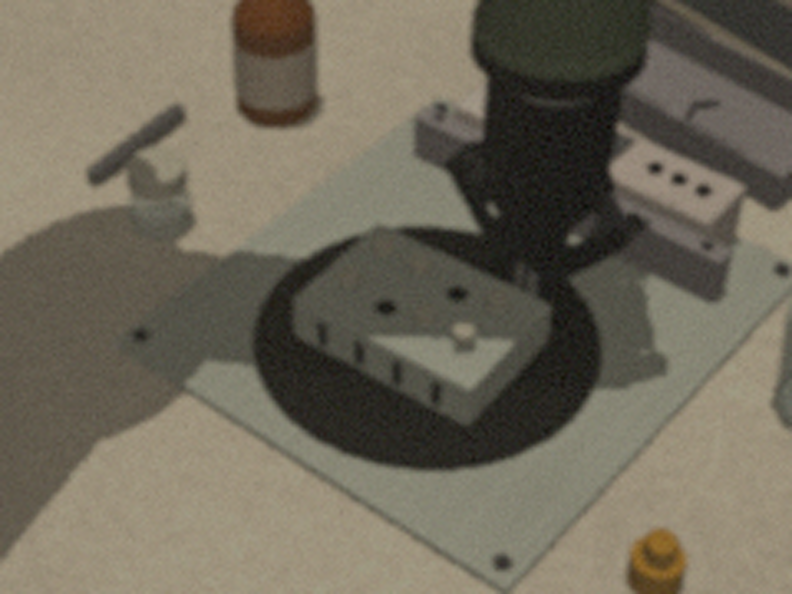

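Emit:
move_arm(
  motion=[
    [[12,3,0],[0,0,0]],
    [[12,3,40],[0,0,0]],
    [[12,3,80],[0,0,0]],
    [[-40,4,85],[0,0,0]],
    [[-95,4,85],[0,0,0]],
    [[-146,4,85],[0,0,0]],
    [[-146,4,85],[0,0,0]],
  ],
)

```text
clock: 13.3
position: [0.4726, -0.0139, 0.1018]
tool_rot: [-3.14, 0.002, 0.274]
force: [1.4, 0.3, 0.3]
grip_width: -0.0001
```

```bash
python3 - <<'E'
from h import *
o=observe();print(o['force'],o['position'],o['tool_rot'],o['clock'],o['qpos'].round(2))
f=grab_frame('wrist'); save('w9',f['frame'])
E
```

```text
[1.38970097 0.32178561 0.34127877] [ 0.47259166 -0.01389477  0.10178987] [-3.13954753e+00  2.32693371e-03  2.73589968e-01] 13.3 [-0.67  0.66  0.81  2.13 -0.77  0.69 -0.63]
```

View pics/w9.png

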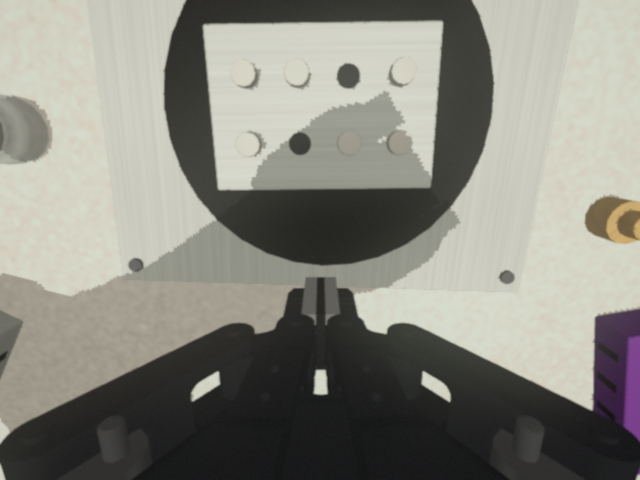

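```bash
python3 - <<'E'
from h import *
o=observe(); f=grab_frame('wrist'); T=wT(f,o)
W=px2w(f,[(203,24),(442,21),(431,187),(217,189)],.038,T)
p=fitblock(W,[(1,1),(1,-1),(-1,-1),(-1,1)]); C,xb,yb=axes(p)
S=px2w(f,[(136,265),(507,277)],.006,T); d=S[0]-S[1]; print('screws',S.round(4),np.linalg.norm(d),'yaw',np.arctan2(d[1],d[0])-np.pi/2, 'mid',S.mean(0))
g=cv2.cvtColor(f['frame'],cv2.COLOR_RGB2GRAY); m=(g<60).astype(np.uint8); m[265:]=0
cs,_=cv2.findContours(m,cv2.RETR_EXTERNAL,cv2.CHAIN_APPROX_NONE); c=max(cs,key=cv2.contourArea).reshape(-1,2); c=c[(c[:,1]>5)&(c[:,1]<262)]
Wm=px2w(f,c,.006,T)[:,:2]
r=least_squares(lambda p:np.hypot(*(Wm-p[:2]).T)-p[2],[*Wm.mean(0),.108],loss='soft_l1',f_scale=.001); print('mat',r.x.round(4))
E
```

```text
block [0.5566 0.0082 0.2853] resid mm [ 0.5  1.3  1.2 -0.9 -0.6 -0.6 -1.1  0.2] in stage mm [0.3 2.9] ang deg 2.7
screws [[ 0.4177  0.1128  0.006 ]
 [ 0.4835 -0.1558  0.006 ]] 0.2765258666344944 yaw 0.24030304389600277 mid [ 0.4505993  -0.02148649  0.006     ]
mat [ 0.3057 -0.0782  0.2135]
```

Emit:
move_arm(
  motion=[
    [[3,4,0],[0,0,-0.033]],
    [[3,4,-20],[0,0,-0.033]],
    [[3,4,-40],[0,0,-0.033]],
    [[3,4,-55],[0,0,-0.033]],
    [[3,4,-55],[0,0,-0.033]],
    [[3,4,-55],[0,0,-0.033]],
  ],
  jaw=40,
)

```text
clock: 14.15
position: [0.4787, -0.0106, 0.0471]
tool_rot: [3.141, -0.0, 0.24]
force: [0.9, -0.0, -0.0]
grip_width: 0.0399
```

```bash
python3 - <<'E'
from h import *
o=observe();print(o['force'],o['position'],o['tool_rot'],o['clock'],o['grip_width'])
f=grab_frame('wrist'); save('w10',f['frame'])
f=grab_frame('side'); save('s10',cv2.resize(f['frame'][190:330,270:450],None,fx=4.2,fy=4.2,interpolation=cv2.INTER_CUBIC))
E
```

```text
[ 0.94888058 -0.03999115 -0.02686662] [ 0.47874285 -0.01055238  0.04714812] [ 3.14143173e+00 -3.11275531e-04  2.40293789e-01] 14.15 0.03985742727880492
```

View pics/w10.png

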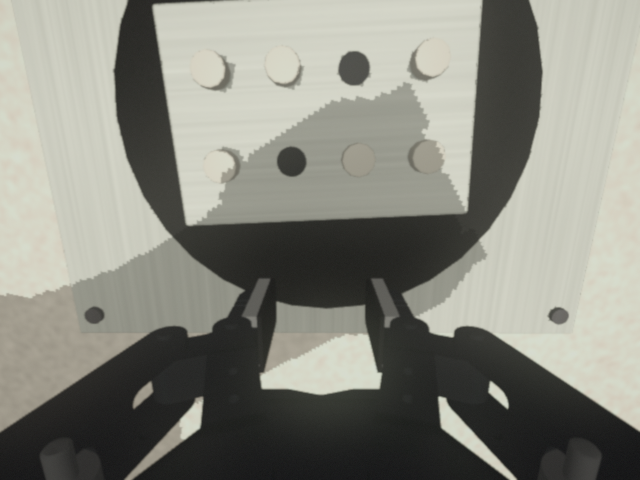

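View pics/s10.png

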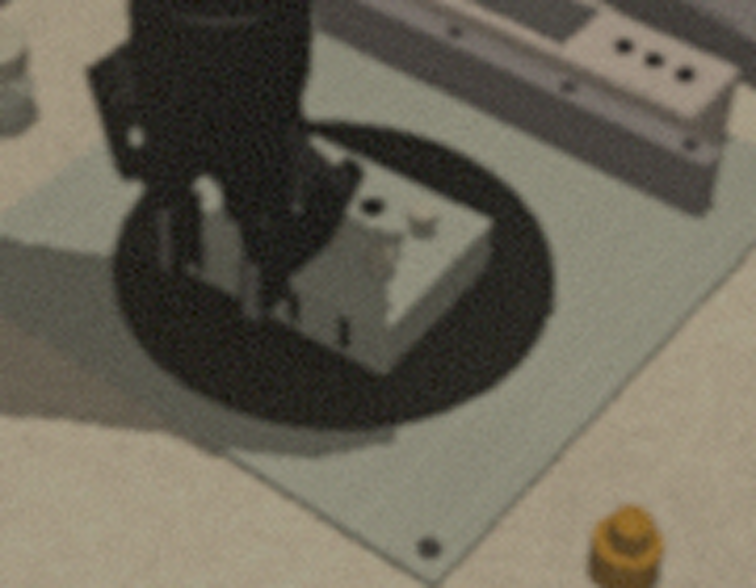

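Emit:
move_arm(
  motion=[
    [[0,0,-20],[0,0,0]],
    [[0,0,-29],[0,0,0]],
    [[7.8,1.9,-29],[0,0,0]],
    [[15.5,3.8,-29],[0,0,0]],
    [[22.3,5.4,-29],[0,0,0]],
    [[29.1,7.1,-29],[0,0,0]],
    [[36,8.8,-29],[0,0,0]],
    [[42.8,10.4,-29],[0,0,0]],
    [[49.6,12.1,-29],[0,0,0]],
    [[56.4,13.7,-29],[0,0,0]],
    [[63.2,15.4,-29],[0,0,0]],
    [[70,17,-29],[0,0,0]],
  ],
)

```text
clock: 15.75
position: [0.5481, 0.0065, 0.0179]
tool_rot: [-3.141, 0.001, 0.241]
force: [-6.1, -1.1, 2.9]
grip_width: 0.04
```

```bash
python3 - <<'E'
from h import *
o=observe();print(o['force'],o['position'],o['tool_rot'],o['clock'],o['grip_width'])
f=grab_frame('wrist'); save('w11',f['frame'])
E
```

```text
[-6.11299805 -1.06339073  2.85899511] [0.5481153  0.00654995 0.01791186] [-3.14145358e+00  1.26499188e-03  2.40742012e-01] 15.75 0.03995569960353252
```

View pics/w11.png

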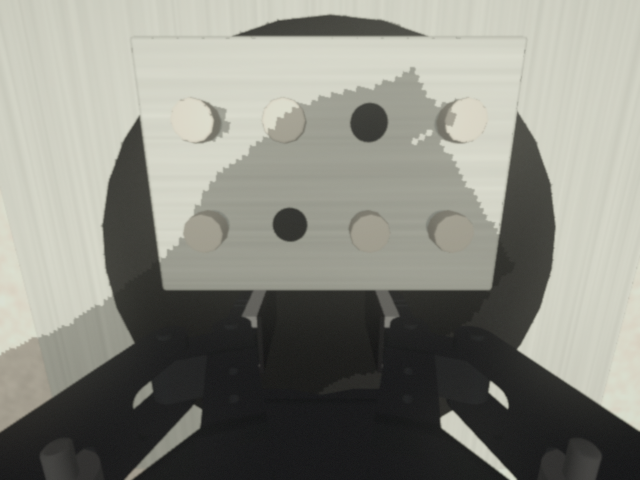

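Emit:
move_arm(
  motion=[
    [[5.8,1.4,0],[0,0,0]],
    [[11.7,2.8,0],[0,0,0]],
    [[17.5,4.3,0],[0,0,0]],
    [[23.3,5.7,0],[0,0,0]],
    [[29.1,7.1,0],[0,0,0]],
    [[34,8.3,0],[0,0,0]],
    [[37.9,9.2,0],[0,0,0]],
    [[40.8,9.9,0],[0,0,0]],
    [[41.8,10.2,0],[0,0,0]],
  ],
)

```text
clock: 16.92
position: [0.5899, 0.0167, 0.0179]
tool_rot: [3.142, 0.001, 0.241]
force: [-6.4, -2.4, 3.7]
grip_width: 0.0401
```

```bash
python3 - <<'E'
from h import *
o=observe();print(o['force'],o['position'],o['tool_rot'],o['clock'],o['grip_width'])
f=grab_frame('wrist'); save('w12',f['frame'])
E
```

```text
[-6.42266118 -2.35936059  3.72551139] [0.58987503 0.01667143 0.01786918] [3.14158018e+00 8.24864606e-04 2.40750688e-01] 16.925 0.04009628722954212
```

View pics/w12.png

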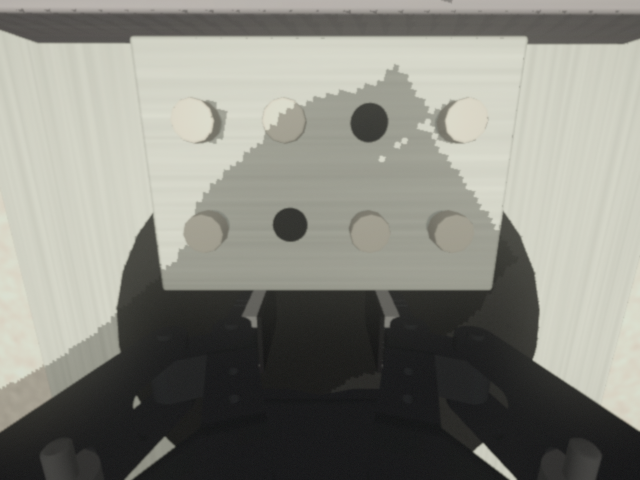

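Emit:
move_arm(
  motion=[
    [[1.5,0.4,0],[0,0,0]],
    [[2.9,0.7,0],[0,0,0]],
    [[3.9,1.0,0],[0,0,0]],
  ],
)

```text
clock: 17.35
position: [0.5937, 0.0176, 0.0179]
tool_rot: [-3.142, 0.001, 0.241]
force: [-6.0, -1.3, 3.8]
grip_width: 0.0399
```

Emit:
move_arm(
  motion=[
    [[1.0,0.2,0],[0,0,0]],
    [[2,0.5,0],[0,0,0]],
  ],
)

```text
clock: 17.6
position: [0.5946, 0.0179, 0.0178]
tool_rot: [-3.141, 0.003, 0.24]
force: [-15.7, -2.7, 12.5]
grip_width: 0.04
```

```bash
python3 - <<'E'
from h import *
o=observe();print(o['force'],o['position'],o['clock'])
f=grab_frame('wrist'); save('w13',f['frame'])
E
```

```text
[-15.71597508  -2.72413434  12.52142662] [0.59456913 0.01789502 0.01779877] 17.6
```

View pics/w13.png

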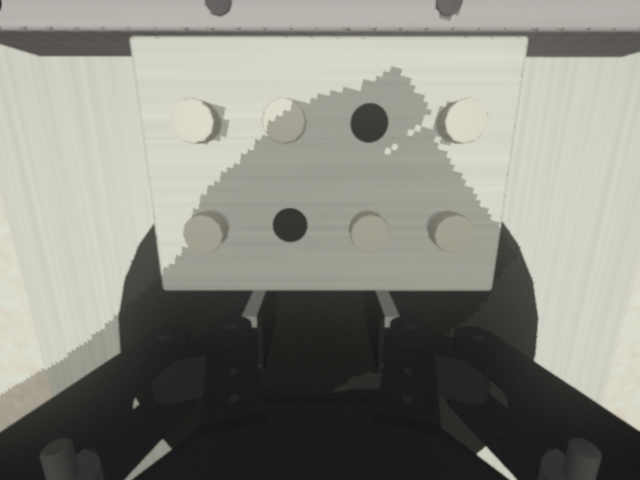

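The push force rose from about 6 N to 16 N and the finger stopped, so the block is seated. I'll back straight off and lift.

Emit:
move_arm(
  motion=[
    [[-2,-0.5,0],[0,0,0]],
    [[-8,-2,0],[0,0,0]],
    [[-25,-6,0],[0,0,0]],
    [[-45,-11,0],[0,0,0]],
    [[-65,-16,20],[0,0,0]],
    [[-85,-20,60],[0,0,0]],
    [[-100,-24,120],[0,0,0]],
    [[-100,-24,150],[0,0,0]],
    [[-100,-24,150],[0,0,0]],
    [[-100,-24,150],[0,0,0]],
  ],
)

```text
clock: 18.9
position: [0.4959, -0.0054, 0.1674]
tool_rot: [-3.141, -0.0, 0.241]
force: [-0.3, 0.3, -0.2]
grip_width: 0.0399
```

```bash
python3 - <<'E'
from h import *
o=observe();print(o['position'],o['clock'])
f=grab_frame('wrist'); save('w14',f['frame'])
f=grab_frame('side'); save('s14',cv2.resize(f['frame'][100:340,200:520],None,fx=2.5,fy=2.5,interpolation=cv2.INTER_CUBIC))
E
```

```text
[ 0.4958905  -0.00538754  0.16739648] 18.9
```

View pics/w14.png

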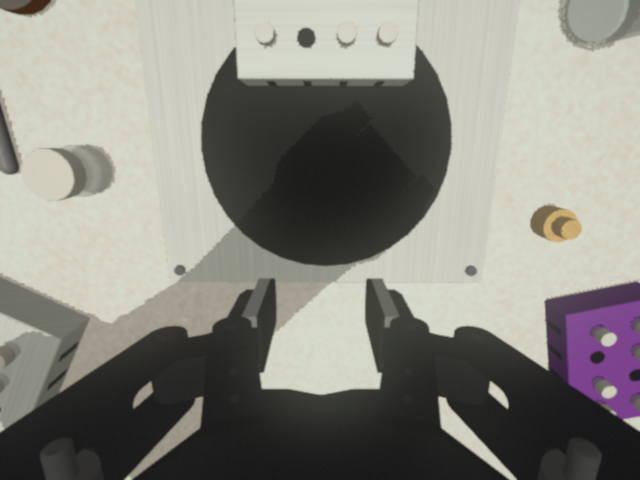

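View pics/s14.png

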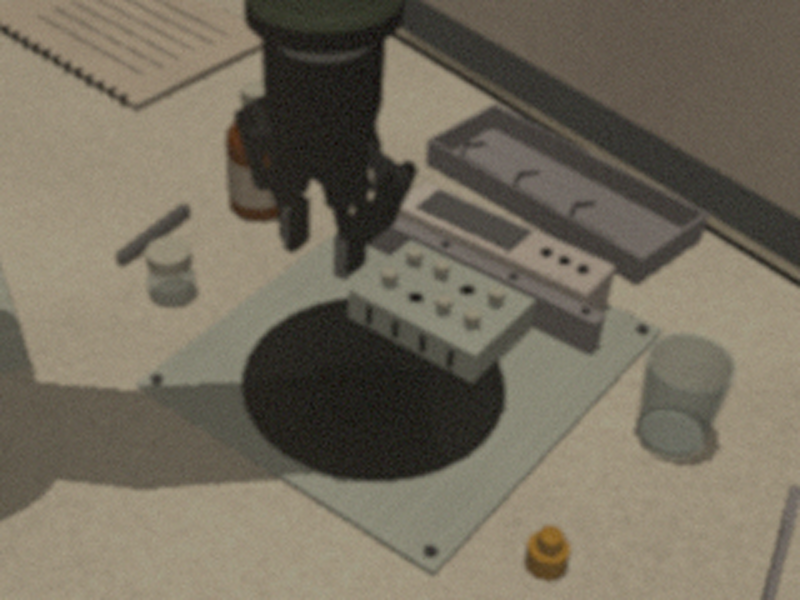

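```bash
python3 - <<'E'
from h import *
o=observe(); f=grab_frame('wrist'); T=wT(f,o)
W=px2w(f,[(414,80),(238,79)],.038,T); fitblock(W,[(-1,-1),(-1,1)])
job_done(); print(o['clock'])
E
```

```text
block [0.6482 0.0279 0.2357] resid mm [ 0.2 -0.6 -0.2  0.6] in stage mm [93.9  0.4] ang deg -0.1
the job is handed in; nothing more can be done
19.0
```

The block now lies flush along the fence, and the job was handed in at 19.0 s of the allowed 67 s. No verdict is reported.

**What I did:** I turned the block about 46° with two opposite-corner pushes using the closed fingertips. After the turn it was 2.7° off square and within about 3 mm of the mat's centre. I then pushed it straight on with the fingers 40 mm apart until the force jumped from 6 N to 16 N at the fence, and backed straight off.

**Last checks:**
- **Final pose:** the wrist camera put the block at x = 93.9 mm (95 mm is touching) and y = 0.4 mm in the stage frame, 0.1° off square. The side view showed no visible gap at the fence.
- **Bystanders:** in the last pictures the reagent, beaker, jar, weight and marker look to be where they started. I did not measure this, and only the spatula's tip was in view.

**What disagreed:** the text gives the fingertips as 25 mm ahead of the TCP, but they were about level with it. Because of this, my first push passed just over the corner of the block's top and close to one tube. The force readings before and after that pass showed no contact and the block did not move. I corrected the depth before the real pushes.

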